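# Refit the pan carrier and pan of a counter scale

## Task

The shop's counter scale has been wiped down: put it back together. Fit the aluminium pan carrier over the two studs of the scale, both holes at once, press it fully home and level and let go of it, then set the steel pan square and flat on the carrier's four rubber pads. Feel your way gently, because the weighing cell must never take more than 50 newtons (about 5 kg) from any direction, and leave the jar, the tin and the weight standing where they are.

Things in the scene. Friction and masses are not known exactly. Their poses are not given: they have to be found in the camera images.
- scale: Counter scale, fixed: red casing 270 (x) x 210 (y) x 60 mm high; origin at the centre of its underside on the counter, z up. A black read-out and key strip lies along its -x edge. On top, centred 20 mm from the origin along +x, is a flat steel stud plate, 50 x 152 mm, with two upright steel studs, in line along y, exactly 120 mm apart.
- seat (a point): Nominal place of the carrier's origin when fitted (20 mm along the scale's +x, 72 mm above the counter; scale's axes). The stud plate is bolted down through crossed slots, so the pair of studs, and so the fitted carrier, stands up to 6 mm off along the scale's x and up to 6 mm along its y, differently each time (never turned, firm in use): find it by feel. The height is true.
- stud_tips (a point): Nominal point midway between the two flat stud tips, 94 mm above the counter (place as uncertain as the seat's). Each stud: a collar 20 mm wide, its top 72 mm above the counter (the carrier rests on it); a round shank 10 mm thick up to 90 mm; a chamfer to 9 mm thick at the tip. A hole drops over a tip when under 1.5 mm off centre; the hand must then give way sideways.
- leaves (a point): Nominal point midway between the studs, 84 mm above the counter, at the widest bulge of the rubber-faced spring leaves. Each shank has two, on its +x and -x sides, 77 to 91 mm above the counter, bulging under 2 mm. They grip the holes: the carrier needs 3 to 12 N of push over its last 14 mm, then stops hard on the collars. Their squeeze counts as up to 15 N of the load on the scale.
- carrier: Pan carrier, a loose H-shaped aluminium casting, 0.28 to 0.44 kg, 150 (x) x 200 (y) x 52 mm high; origin at the centre of its underside, z up. Middle bar 40 (x) x 160 (y) x 12 mm thick with two upright through holes, 12 mm wide, at x = 0, y = -60 and +60 mm. End bars 150 x 20 x 12 mm at y = -90 and +90 mm. Fits either way round.
- rib_top (a point): Middle of the top edge of the carrier's upright finger rib, 44 mm above the carrier's underside, over its origin; carrier's axes. The rib is the place to hold it: 12 mm thick (x), 60 mm long (y), from 12 to 44 mm above the underside. Four posts, 17 mm thick, at x = +-65, y = +-90 mm of the carrier carry rubber pads with tops 52 mm above the underside.
- pan: Goods pan of stainless steel, loose, 0.28 to 0.44 kg, an open tray 160 (x) x 220 (y) x 34 mm high, floor 2 mm; origin at the centre of its underside, z up. A rolled rim 8 mm thick runs all round it, 24 to 34 mm above the underside, its centre line 79 mm from the origin in x and 109 mm in y: hold it there. On the carrier its origin is 52 mm above the carrier's, long sides along y.
- jar: Bystander: amber glass jar with a yellow cap, 64 mm wide, 100 mm high, on the counter beyond the scale; origin at the centre of its underside.
- tin: Bystander: brass-coloured tin, 72 mm wide, 75 mm high, on the counter beyond the scale; origin at the centre of its underside.
- weight: Bystander: dark iron shop weight with a knob, 48 mm wide, 68 mm high, on the counter beyond the scale; origin at the centre of its underside.
Things that resemble listed ones, but are neither listed nor needed, are in the scene too. Of the things like the carrier, leave any that is pink or purple; of the rest the larger one is meant.

How it is judged:
By the outcome, as a careful person would: the job done as asked, in the order asked, and still so for the second after the job is handed in, with the robot touching nothing.
It also fails if it takes over 72 s, if anything falls off the work surface, if the arm or the gripper's body presses on something with over 40 N, if the wrist force passes 120 N, or if a joint passes its speed limit or range.

## Robot

A 6-joint arm with a two-finger parallel gripper is mounted at the origin on the work surface. World frame = base frame: x ahead of the robot, y to its left, z up, the work surface at z = 0. Lengths are in mm, angles in degrees, forces in N, time in s.
With the tool pointing down it reaches from about 300 to 850 mm from the base axis. Payload 4.2 kg.
Tool frame: the origin (TCP) lies at the very end of the fingers, on their centre line; the grasp point (between the pads) lies 19 mm behind it (env.grasp_offset is the distance from the TCP to the grasp point, in mm); z points along the fingers, y is the line along which they close (so a half turn about z gives the same grasp; the last joint's range is limited). The gripper opens to 91 mm and grips with 3 to 60 N. Pads are 32 mm wide; open, the fingers measure 118 mm over their backs; the gripper's body (76 mm by 178 mm) begins 60 mm behind the grasp point.
Start: joints at [-70.875, 18.312, 89.639, -0, 72.044, -1.146], TCP at [199.221, -539.402, 213.976] pointing down, gripper open.
Joint ranges: [-177.97, 177.97], [-48.28, 115.42], [12.27, 149.76], [-77.06, 257.06], [2.81, 150.46], [-146.56, 146.56]. Speed limits (degrees/s): [147.25, 147.25, 180, 180, 180, 180].

## Interface

Orientations are given as [roll, pitch, yaw] about the fixed x, y, z axes, in that order (R = Rz(yaw) Ry(pitch) Rx(roll)).
In Python, from workcell import env gives the robot as it stands. The module is installed in compiled form; this text tells all that it offers.
- The arm moves only by the tool send_rows, never from a script. Its argument "motion" is a list of rows, each an object of numbers: "tx", "ty", "tz": the shift along the tool's x, y, z in units of 500 mm (1.0 is 500 mm); "rx", "ry", "rz": the turn, a rotation vector about the tool's x, y, z in units of 30 degrees (1.0 is 30 degrees); "gripper": the closure, from -1 (fully open) to 1 (shut). In form: [{"tx": .., "ty": .., "tz": .., "rx": .., "ry": .., "rz": .., "gripper": ..}, ...]. A call has 1 to 12 rows; each row shifts and turns the commanded pose from where the row before left it, along the tool's axes as they then stand; what a row does not reach is not made up. A row lasts 1/8 s, in which the tool goes at most 62.5 mm and 10.7 degrees, less where a joint would pass 70% of its speed; a pose out of reach is approached as far as the arm can. A call with a number of a shift or a turn outside -1 to 1 is refused whole. A call with a gripper value outside its range is refused whole. The fingers move at their own pace and stop on an object; "grip_force" is the grip in N (left out, the last holds). Time passes only in rows, so rows that do not move let the fingers close. It gives the time, the measured TCP pose, the force, the opening and the grip force at its end, in the units of the state.
- env.state(): the state, without advancing time (a new reading comes with each control period).
- env.grab_frame(name): name is "scene" or "top" or "wrist"; returns a dict with "frame" (480x640x3 uint8, red, green, blue), "vertical_fov" (degrees; the focal length in pixels is half the picture's height over the tangent of half this angle, whatever the lens; pixels are square), "cx", "cy" (the principal point, pixels), "k1" (the pictures are not rectified: a ray, as slopes to the right and down, at radius r is drawn at 1 + k1 r^2 times it, then the intrinsics apply), "rvec" (rotation vector, rad) and "tvec" (3), from world to camera coordinates, as OpenCV has them; the wrist camera has in their place "T_tool_cam" (4x4, takes a point from camera to tool coordinates, whose origin is the TCP and whose axes are the flange's). Camera axes: x right, y down, z forward; pixel columns grow to the right and rows downward; lengths in mm; the calibration is good to about 2 mm. A picture is of the moment at which its call begins: read the wrist's pose just before it. There is no depth.
- env.job_done(): hands the job in; it is judged then, once.
The state is a dict: "time_s": time; "qpos": joint angles; "qvel": joint speeds; "effort": joint torques, N m; "ee_pos": TCP position; "ee_rot": TCP orientation; "force": force on the tool from outside, world axes, zero at the start; "torque": the same for the moment, N m; "gripper_width": finger opening in mm; "gripper_force": force on a finger pad.
Only numpy, scipy, OpenCV 4.12 (cv2) and the standard library are available. Lean on these libraries where they do the work, as an engineer would, in place of code of your own. Each camera call takes 0.05 s, during which the arm holds its last target. There are 200 camera calls.

## Working session

There is one attempt and no reset: what is moved stays moved. The work goes in short steps, Python scripts to look and compute and a tool call to move; the robot and the scene stay as the last step left them, time stands still between calls to the robot, and variables do not carry over. Pictures are saved under pics/ and viewed, at most 10 in all, crops included, and the job is handed in when it is done.

Besides the shell and the picture viewer there is one more tool, called after "Emit:" as name(argument=value, ...), one argument or row to a line, values as JSON. send_rows: Moves the arm, as the interface text tells. Shifts and turns lie within -1 to 1; 1 stands for 500 mm of shift or 30 degrees of turn. Its arguments: {"type":"object","properties":{"motion":{"type":"array"},"grip_force":{"type":"number"}},"required":["motion"]}

```bash
mkdir -p pics; cat > h.py <<'E'
import numpy as np, cv2
from workcell import env
from scipy.spatial.transform import Rotation as R
def K(f):
    fl=f["frame"].shape[0]/2/np.tan(np.radians(f["vertical_fov"])/2)
    return np.array([[fl,0,f["cx"]],[0,fl,f["cy"]],[0,0,1.]]),np.array([f["k1"],0,0,0,0.])
def grab(n):
    s=env.state(); f=env.grab_frame(n)
    if n=="wrist":
        T=np.eye(4);T[:3,:3]=R.from_euler("xyz",s["ee_rot"],degrees=True).as_matrix();T[:3,3]=s["ee_pos"]
        W=np.linalg.inv(T@np.array(f["T_tool_cam"]))
        f["Rm"],f["t"]=W[:3,:3],W[:3,3]
    else: f["Rm"],f["t"]=cv2.Rodrigues(np.array(f["rvec"],float))[0],np.array(f["tvec"],float).ravel()
    return f
def proj(f,P):
    k,d=K(f); return cv2.projectPoints(np.array(P,float).reshape(-1,3),cv2.Rodrigues(f["Rm"])[0],f["t"],k,d)[0].reshape(-1,2)
def px2w(f,p,z):
    k,d=K(f); u=cv2.undistortPoints(np.array(p,float).reshape(-1,1,2),k,d).reshape(-1,2)
    r=np.c_[u,np.ones(len(u))]@f["Rm"]; c=-f["Rm"].T@f["t"]
    return c+r*((z-c[2])/r[:,2])[:,None]
def save(f,n): cv2.imwrite("pics/"+n+".png",f["frame"][:,:,::-1])
def store(f,n): np.save(n+".npy",f,allow_pickle=True)
def load(n): return np.load(n+".npy",allow_pickle=True).item()
E
python3 - <<'E'
from h import *
for n in("scene","top"):
    f=grab(n);save(f,n+"0");store(f,n+"0");print(n,-f["Rm"].T@f["t"],f["vertical_fov"],f["k1"])
print(env.state())
E
```

```text
scene [1359.8868382  -184.94709519  913.8178531 ] 56.772838551973805 -0.033162671433736364
top [ 307.81581978 -147.68355579 1803.06647958] 42.94594198236788 0.07250985051794664
{'time_s': 0.1, 'qpos': array([-7.08761670e+01,  1.83469324e+01,  8.96992373e+01,  1.36094719e-03,
        7.20442462e+01, -1.14601149e+00]), 'qvel': array([-0.08804612, -0.21256458, -0.20410479,  0.00057752, -0.13106892,
        0.05282442]), 'effort': array([ 1.60399886e-04, -4.13333845e+01, -2.32508433e+01,  7.27462582e-02,
        4.21212043e-02, -4.38673669e-05]), 'ee_pos': array([ 199.0624832 , -538.95997371,  213.21605244]), 'ee_rot': array([-1.79909628e+02, -3.10208844e-03,  2.02694215e+01]), 'force': array([-0.14310371,  0.47201057, -0.31471068]), 'torque': array([ 0.01754538, -0.01288824,  0.00444357]), 'gripper_force': 0.0, 'gripper_width': 91.90478652001222}
```

View pics/scene0.png

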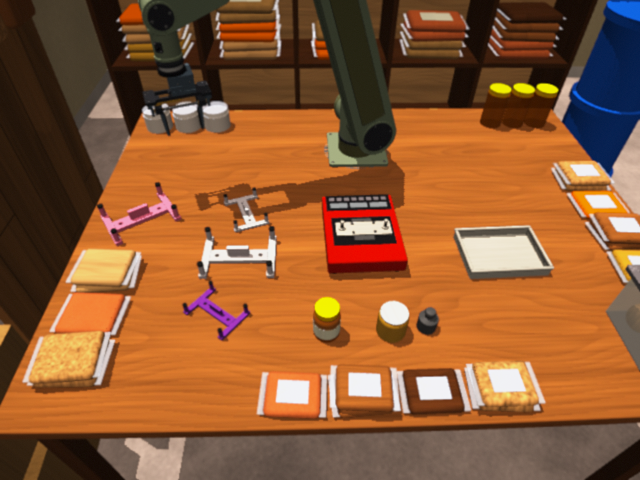

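View pics/top0.png

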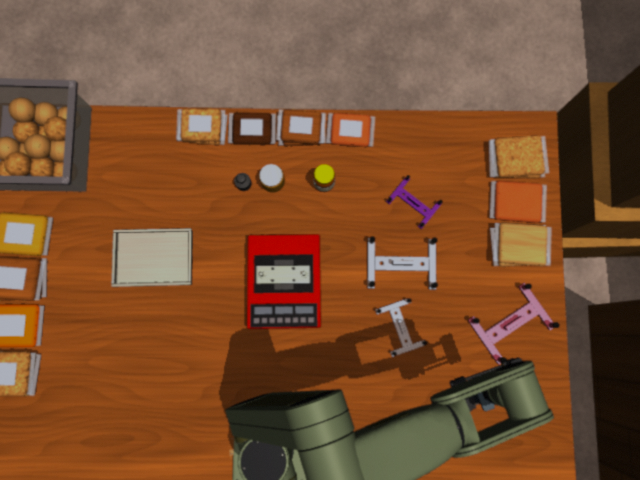

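Carrier-like things in the top picture: purple (414,201), pink (513,322), small silver (402,327), large silver (402,263). I choose the large silver one, and crop the carrier, scale and pan for a close check.

```bash
python3 - <<'E'
from h import *
f=load("top0");g=f["frame"]
a=cv2.resize(g[225:335,355:455],None,fx=4,fy=4,interpolation=3)
b=cv2.resize(g[225:335,240:340],None,fx=4,fy=4,interpolation=3)
cv2.imwrite("pics/crop1.png",np.hstack([a,b])[:,:,::-1])
print(px2w(f,[[371,241],[371,285],[434,241],[433,285]],52).round())
print(px2w(f,[[372,242],[372,283],[434,242],[434,283],[402,327]],0).round())
print("scale",px2w(f,[[248,235],[320,235],[320,327],[248,327]],60).round(),px2w(f,[[284,273]],66).round())
print("pan",px2w(f,[[112,229],[191,229],[191,286],[112,286]],34).round())
print("by",px2w(f,[[324,174],[271,176],[242,181]],80).round())
E
```

```text
[[ 582. -281.   52.]
 [ 454. -281.   52.]
 [ 584. -464.   52.]
 [ 456. -459.   52.]]
[[ 587. -288.    0.]
 [ 464. -288.    0.]
 [ 589. -473.    0.]
 [ 466. -471.    0.]
 [ 336. -375.    0.]]
scale [[ 594.   75.   60.]
 [ 596. -133.   60.]
 [ 333. -136.   60.]
 [ 331.   67.   60.]] [[484. -31.  66.]]
pan [[611. 474.  34.]
 [614. 246.  34.]
 [447. 238.  34.]
 [445. 463.  34.]]
by [[ 773. -142.   80.]
 [ 765.   11.   80.]
 [ 749.   95.   80.]]
```

View pics/crop1.png

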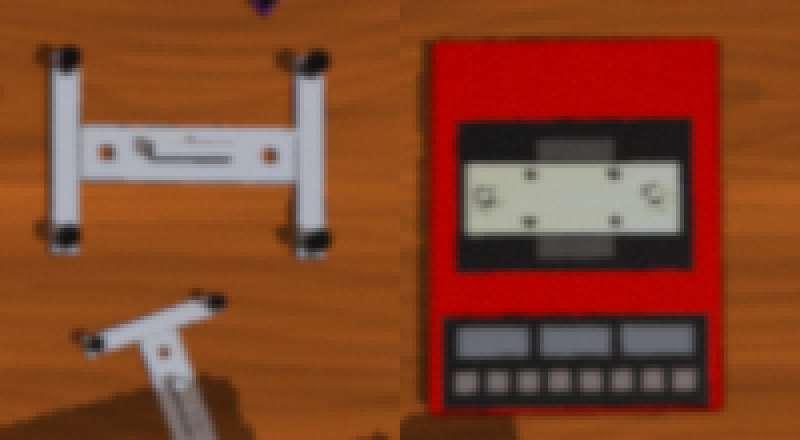

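The crop shows the large silver carrier upright with its pads up, holes at crop (107,152) and (270,155); the stud plate on the scale has studs near (485,197) and (652,193). Next, a close look from the wrist.

```bash
cat >> h.py <<'E'
def plan(pos,yaw,n,start=None):
    """rows (tool units) from measured pose to pos, yaw (pointing down), n equal rows"""
    s=env.state(); 
    p0=np.array(s["ee_pos"]) if start is None else np.array(start[:3],float)
    r0=R.from_euler("xyz",s["ee_rot"] if start is None else [180,0,start[3]],degrees=True); r1=R.from_euler("xyz",[180,0,yaw],degrees=True)
    dr=(r0.inv()*r1).as_rotvec()/n; rr=r0; out=[]
    for i in range(n):
        d=rr.inv().apply((np.array(pos)-p0)/n); rr=rr*R.from_rotvec(dr); out.append(np.r_[d/500,np.degrees(dr)/30].round(4))
    for o in out: print(dict(zip(["tx","ty","tz","rx","ry","rz"],o.tolist())))
E
python3 - <<'E'
from h import *
print(np.array(env.grab_frame("wrist")["T_tool_cam"]).round(3))
plan([515,-371,260],90,9)
E
```

```text
[[-1.00000e-03 -9.72000e-01 -2.35000e-01  6.72050e+01]
 [ 1.00000e+00 -1.00000e-03  0.00000e+00 -5.82000e-01]
 [-0.00000e+00 -2.35000e-01  9.72000e-01 -1.70477e+02]
 [ 0.00000e+00  0.00000e+00  0.00000e+00  1.00000e+00]]
{'tx': 0.0788, 'ty': -0.0107, 'tz': -0.0104, 'rx': -0.0003, 'ry': -0.0002, 'rz': -0.2583}
{'tx': 0.0795, 'ty': 0.0, 'tz': -0.0104, 'rx': -0.0003, 'ry': -0.0002, 'rz': -0.2583}
{'tx': 0.0788, 'ty': 0.0107, 'tz': -0.0104, 'rx': -0.0003, 'ry': -0.0002, 'rz': -0.2583}
{'tx': 0.0766, 'ty': 0.0212, 'tz': -0.0104, 'rx': -0.0003, 'ry': -0.0002, 'rz': -0.2583}
{'tx': 0.0731, 'ty': 0.0314, 'tz': -0.0104, 'rx': -0.0003, 'ry': -0.0002, 'rz': -0.2583}
{'tx': 0.0682, 'ty': 0.0409, 'tz': -0.0104, 'rx': -0.0003, 'ry': -0.0002, 'rz': -0.2583}
{'tx': 0.062, 'ty': 0.0498, 'tz': -0.0104, 'rx': -0.0003, 'ry': -0.0002, 'rz': -0.2583}
{'tx': 0.0547, 'ty': 0.0577, 'tz': -0.0104, 'rx': -0.0003, 'ry': -0.0002, 'rz': -0.2583}
{'tx': 0.0465, 'ty': 0.0645, 'tz': -0.0104, 'rx': -0.0003, 'ry': -0.0002, 'rz': -0.2583}
```

Emit:
send_rows(
  motion=[
    {"tx": 0.079,"ty": -0.0107,"tz": -0.0104,"rz": -0.2583},
    {"tx": 0.0795,"ty": 0,"tz": -0.0104,"rz": -0.2583},
    {"tx": 0.0788,"ty": 0.0107,"tz": -0.0104,"rz": -0.2583},
    {"tx": 0.0766,"ty": 0.0212,"tz": -0.0104,"rz": -0.2583},
    {"tx": 0.073,"ty": 0.0314,"tz": -0.0104,"rz": -0.2583},
    {"tx": 0.068,"ty": 0.041,"tz": -0.0104,"rz": -0.2583},
    {"tx": 0.062,"ty": 0.05,"tz": -0.0104,"rz": -0.2583},
    {"tx": 0.0547,"ty": 0.0577,"tz": -0.0104,"rz": -0.2583},
    {"tx": 0.0465,"ty": 0.0645,"tz": -0.0104,"rz": -0.2583},
    {"tx": 0},
    {"tx": 0},
  ],
)

```text
invalid input at $.motion[0]: expected keys tx, ty, tz, rx, ry, rz, gripper
```

```bash
python3 - <<'E'
from h import *
f=grab("wrist");store(f,"w1");save(f,"w1");s=env.state();print(s["ee_pos"],s["ee_rot"])
g=grab("top");store(g,"top1");cv2.imwrite("pics/top1.png",g["frame"][:,:,::-1])
E
```

```text
[ 199.12966381 -539.13647344  213.45417667] [-1.79942430e+02 -1.04130435e-03  2.02713613e+01]
```

View pics/w1.png

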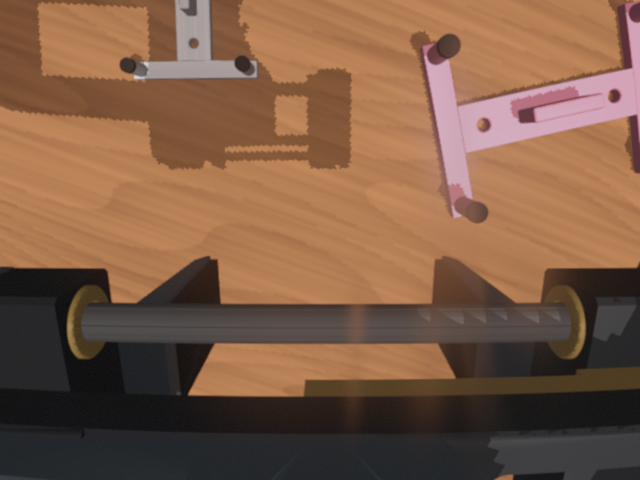

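The picture is from the start pose (the call was refused): fingers cover rows >260, so things must be seen above that, on the +tool-x side.

```bash
python3 - <<'E'
from h import *
f=load("w1"); k,d=K(f); print(k,d[0])
T=None
fr=env.grab_frame("wrist");Tc=np.array(fr["T_tool_cam"])
def at(pos,yaw,P):
    T=np.eye(4);T[:3,:3]=R.from_euler("xyz",[180,0,yaw],degrees=True).as_matrix();T[:3,3]=pos
    W=np.linalg.inv(T@Tc);f["Rm"],f["t"]=W[:3,:3],W[:3,3];return proj(f,P).round()
P=[[520,-371,44],[455,-281,52],[585,-461,52]]
for p in([520,-480,250],[520,-500,300]): print(p,at(p,90,P).tolist())
S=[[484,-31,72],[484,29,94],[484,-91,94],[331,67,60],[594,-133,60]]
for p in([484,-150,250],[484,-190,320]): print(p,at(p,90,S).tolist())
plan([520,-490,270],90,9)
E
```

```text
[[423.80990461   0.         325.82142967]
 [  0.         423.80990461 239.32468577]
 [  0.           0.           1.        ]] -0.08049180582840187
[520, -480, 250] [[326.0, 87.0], [245.0, -28.0], [401.0, 194.0]]
[520, -500, 300] [[326.0, 71.0], [255.0, -31.0], [393.0, 167.0]]
[484, -150, 250] [[326.0, 70.0], [326.0, -22.0], [327.0, 148.0], [133.0, -51.0], [454.0, 197.0]]
[484, -190, 320] [[326.0, 37.0], [326.0, -42.0], [326.0, 101.0], [163.0, -65.0], [436.0, 148.0]]
{'tx': 0.0707, 'ty': 0.0144, 'tz': -0.0125, 'rx': -0.0001, 'ry': -0.0001, 'rz': -0.2583}
{'tx': 0.0681, 'ty': 0.0238, 'tz': -0.0125, 'rx': -0.0001, 'ry': -0.0001, 'rz': -0.2583}
{'tx': 0.0642, 'ty': 0.0328, 'tz': -0.0125, 'rx': -0.0001, 'ry': -0.0001, 'rz': -0.2583}
{'tx': 0.0592, 'ty': 0.0411, 'tz': -0.0125, 'rx': -0.0001, 'ry': -0.0001, 'rz': -0.2583}
{'tx': 0.0532, 'ty': 0.0488, 'tz': -0.0125, 'rx': -0.0001, 'ry': -0.0001, 'rz': -0.2583}
{'tx': 0.0461, 'ty': 0.0555, 'tz': -0.0125, 'rx': -0.0001, 'ry': -0.0001, 'rz': -0.2583}
{'tx': 0.0382, 'ty': 0.0612, 'tz': -0.0125, 'rx': -0.0001, 'ry': -0.0001, 'rz': -0.2583}
{'tx': 0.0296, 'ty': 0.0658, 'tz': -0.0125, 'rx': -0.0001, 'ry': -0.0001, 'rz': -0.2583}
{'tx': 0.0205, 'ty': 0.0692, 'tz': -0.0125, 'rx': -0.0001, 'ry': -0.0001, 'rz': -0.2583}
```

Emit:
send_rows(
  motion=[
    {"tx": 0.071,"ty": 0.0144,"tz": -0.0125,"rx": 0,"ry": 0,"rz": -0.2583,"gripper": -1},
    {"tx": 0.068,"ty": 0.024,"tz": -0.0125,"rx": 0,"ry": 0,"rz": -0.2583,"gripper": -1},
    {"tx": 0.064,"ty": 0.033,"tz": -0.0125,"rx": 0,"ry": 0,"rz": -0.2583,"gripper": -1},
    {"tx": 0.059,"ty": 0.041,"tz": -0.0125,"rx": 0,"ry": 0,"rz": -0.2583,"gripper": -1},
    {"tx": 0.053,"ty": 0.049,"tz": -0.0125,"rx": 0,"ry": 0,"rz": -0.2583,"gripper": -1},
    {"tx": 0.046,"ty": 0.0555,"tz": -0.0125,"rx": 0,"ry": 0,"rz": -0.2583,"gripper": -1},
    {"tx": 0.038,"ty": 0.061,"tz": -0.0125,"rx": 0,"ry": 0,"rz": -0.2583,"gripper": -1},
    {"tx": 0.03,"ty": 0.066,"tz": -0.0125,"rx": 0,"ry": 0,"rz": -0.2583,"gripper": -1},
    {"tx": 0.0205,"ty": 0.069,"tz": -0.0125,"rx": 0,"ry": 0,"rz": -0.2583,"gripper": -1},
    {"tx": 0.05,"ty": 0,"tz": 0,"rx": 0,"ry": 0,"rz": 0,"gripper": -1},
    {"tx": 0,"ty": 0,"tz": 0,"rx": 0,"ry": 0,"rz": 0,"gripper": -1},
  ],
)

```text
time_s: 1.68
ee_pos: [520.6, -464.0, 270.2]
ee_rot: [-180.0, -0.0, 90.1]
force: [-0.4, -0.1, 0.2]
gripper_width: 91.3
gripper_force: 0.0
```

```bash
python3 - <<'E'
from h import *
f=grab("wrist");store(f,"w2");save(f,"w2");s=env.state();print(s["ee_pos"],s["ee_rot"])
E
```

```text
[ 520.16890987 -465.09047554  270.27202177] [-1.79989576e+02  3.03176858e-02  9.00691669e+01]
```

View pics/w2.png

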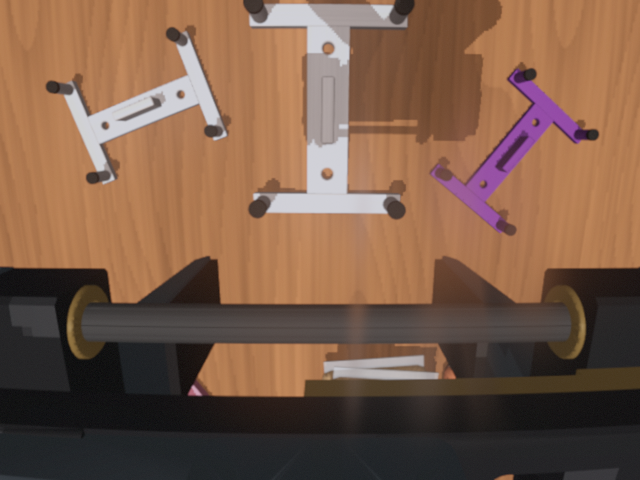

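The view shows the large silver carrier with holes at (328,47) and (327,173) and the rib top running from (328,76) to (328,142).

```bash
python3 - <<'E'
from h import *
f=load("w2")
h=px2w(f,[[328,47],[327,173]],12);print(h.round(1),np.linalg.norm(h[0]-h[1]),h.mean(0))
r=px2w(f,[[328,76],[328,142],[321,109],[335,109]],44);print(r.round(1))
c=px2w(f,[[249,16],[407,16],[251,204],[400,204]],12);print(c.round(1))
g=load("top1");print(px2w(g,[[381.7,263],[422.5,263.8]],12))
d=h[0]-h[1];print("yaw",np.degrees(np.arctan2(-d[0],d[1])))
E
```

```text
[[ 523.4 -312.5   12. ]
 [ 522.7 -432.4   12. ]] 119.91980455654924 [ 523.05388745 -372.46918004   12.        ]
[[ 523.3 -343.5   44. ]
 [ 523.5 -401.5   44. ]
 [ 517.1 -372.2   44. ]
 [ 529.7 -372.2   44. ]]
[[ 448.7 -283.9   12. ]
 [ 598.  -283.6   12. ]
 [ 445.  -463.9   12. ]
 [ 597.5 -463.7   12. ]]
[[ 522.41645745 -315.64151763   12.        ]
 [ 521.43379313 -435.81680522   12.        ]]
yaw -0.3351115223558901
```

Emit:
send_rows(
  motion=[
    {"tx": 0.085,"ty": -0.009,"tz": -0.02,"rx": 0,"ry": 0,"rz": 0,"gripper": -1},
    {"tx": 0.085,"ty": -0.009,"tz": -0.02,"rx": 0,"ry": 0,"rz": 0,"gripper": -1},
    {"tx": 0.085,"ty": -0.009,"tz": -0.02,"rx": 0,"ry": 0,"rz": 0,"gripper": -1},
    {"tx": 0.085,"ty": -0.009,"tz": -0.02,"rx": 0,"ry": 0,"rz": 0,"gripper": -1},
    {"tx": 0.085,"ty": -0.009,"tz": -0.02,"rx": 0,"ry": 0,"rz": 0,"gripper": -1},
    {"tx": 0.085,"ty": -0.009,"tz": -0.02,"rx": 0,"ry": 0,"rz": 0,"gripper": -1},
    {"tx": 0.085,"ty": -0.009,"tz": -0.02,"rx": 0,"ry": 0,"rz": 0,"gripper": -1},
    {"tx": 0.085,"ty": -0.009,"tz": -0.02,"rx": 0,"ry": 0,"rz": 0,"gripper": -1},
    {"tx": 0,"ty": 0,"tz": 0,"rx": 0,"ry": 0,"rz": 0,"gripper": -1},
    {"tx": 0,"ty": 0,"tz": 0,"rx": 0,"ry": 0,"rz": 0,"gripper": -1},
  ],
)

```text
time_s: 2.98
ee_pos: [483.9, -126.4, 350.2]
ee_rot: [180.0, 0.1, 90.0]
force: [0.3, 0.5, 0.6]
gripper_width: 91.2
gripper_force: 0.0
```

```bash
python3 - <<'E'
from h import *
f=grab("wrist");store(f,"w3");s=env.state();print(s["ee_pos"],s["ee_rot"])
g=f["frame"];cv2.imwrite("pics/w3.png",cv2.resize(g[0:250,200:450],None,fx=2.4,fy=2.4,interpolation=3)[:,:,::-1])
E
```

```text
[ 483.93169508 -126.6068013   349.84093036] [-1.79974076e+02  4.27680522e-02  8.99334559e+01]
```

View pics/w3.png

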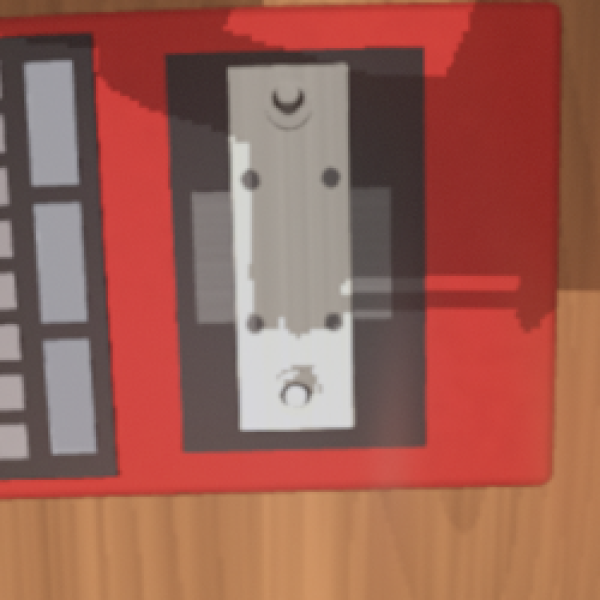

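The scale is seen turned by about 1–2°, studs at crop (288,98) and (296,393). One enlarged crop of both stud tips.

```bash
python3 - <<'E'
from h import *
g=load("w3")["frame"]
o=[]
for (x,y) in((320,42),(323,163)):
    c=g[y-16:y+16,x-16:x+16]; c=cv2.normalize(c,None,0,255,cv2.NORM_MINMAX); o.append(cv2.resize(c,(384,384),interpolation=cv2.INTER_CUBIC))
cv2.imwrite("pics/w3b.png",np.hstack(o)[:,:,::-1])
E
```

```text
(no output)
```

View pics/w3b.png

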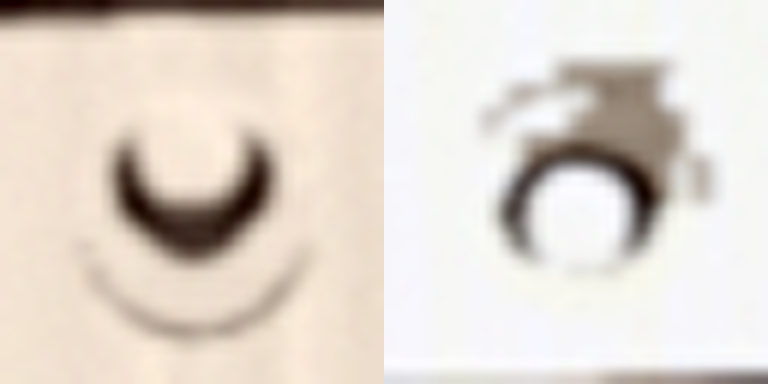

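```bash
python3 - <<'E'
from h import *
f=load("w3")
h=px2w(f,[[319.7,38.0],[323,164.6]],94);d=h[0]-h[1];print(h.round(1),np.linalg.norm(d),h.mean(0).round(1),"yaw",np.degrees(np.arctan2(-d[0],d[1])))
q=lambda a:[[200+x/2.4,y/2.4] for x,y in a]
# casing corners on the right, plate corners
c=px2w(f,q([[558,5],[549,484]]),60);d=c[0]-c[1];print(c.round(1),np.linalg.norm(d),"yaw",np.degrees(np.arctan2(-d[0],d[1])))
c=px2w(f,q([[228,66],[348,64],[354,427],[240,431]]),66);print(c.round(1),c.mean(0))
d=c[0]-c[3];print("yaw",np.degrees(np.arctan2(-d[0],d[1])));d=c[1]-c[2];print("yaw",np.degrees(np.arctan2(-d[0],d[1])),np.linalg.norm(d))
E
```

```text
[[479.4  32.5  94. ]
 [482.3 -86.7  94. ]] 119.1666686209776 [480.9 -27.1  94. ] yaw 1.3609445061550967
[[ 593.4   75.7   60. ]
 [ 598.3 -129.    60. ]] 204.81446497459282 yaw 1.3893128923468112
[[ 454.3   48.7   66. ]
 [ 504.5   49.4   66. ]
 [ 508.2 -102.6   66. ]
 [ 457.5 -104.3   66. ]] [481.13082587 -27.19855432  66.        ]
yaw 1.1722392178794416
yaw 1.412135475677651 152.0143591121443
```

Emit:
send_rows(
  motion=[
    {"tx": -0.0615,"ty": 0.0098,"tz": 0.06,"rx": 0,"ry": 0,"rz": 0.008,"gripper": -1},
    {"tx": -0.0615,"ty": 0.0098,"tz": 0.06,"rx": 0,"ry": 0,"rz": 0,"gripper": -1},
    {"tx": -0.0615,"ty": 0.0098,"tz": 0.06,"rx": 0,"ry": 0,"rz": 0,"gripper": -1},
    {"tx": -0.0615,"ty": 0.0098,"tz": 0.06,"rx": 0,"ry": 0,"rz": 0,"gripper": -1},
    {"tx": -0.0615,"ty": 0.0098,"tz": 0.06,"rx": 0,"ry": 0,"rz": 0,"gripper": -1},
    {"tx": -0.0615,"ty": 0.0098,"tz": 0.06,"rx": 0,"ry": 0,"rz": 0,"gripper": -1},
    {"tx": -0.0615,"ty": 0.0098,"tz": 0.06,"rx": 0,"ry": 0,"rz": 0,"gripper": -1},
    {"tx": -0.0615,"ty": 0.0098,"tz": 0.06,"rx": 0,"ry": 0,"rz": 0,"gripper": -1},
    {"tx": 0,"ty": 0,"tz": 0,"rx": 0,"ry": 0,"rz": 0,"gripper": -1},
    {"tx": 0,"ty": 0,"tz": 0,"rx": 0,"ry": 0,"rz": 0,"gripper": -1},
    {"tx": 0,"ty": 0,"tz": 0,"rx": 0,"ry": 0,"rz": 0,"gripper": -1},
  ],
)

```text
time_s: 4.4
ee_pos: [522.6, -371.4, 111.4]
ee_rot: [179.9, 0.1, 89.8]
force: [-0.5, 0.0, -0.4]
gripper_width: 91.0
gripper_force: 0.0
```

```bash
python3 - <<'E'
from h import *
s=env.state();print(s["ee_pos"],s["ee_rot"],s["force"])
plan([523.1,-372.5,16],89.67,4)
E
```

```text
[ 522.61038413 -371.44139119  111.44534308] [1.79910713e+02 5.88546205e-02 8.97804961e+01] [-0.51974     0.03581782 -0.35807859]
{'tx': -0.0005, 'ty': 0.0002, 'tz': 0.0477, 'rx': 0.0007, 'ry': 0.0005, 'rz': 0.0009}
{'tx': -0.0005, 'ty': 0.0002, 'tz': 0.0477, 'rx': 0.0007, 'ry': 0.0005, 'rz': 0.0009}
{'tx': -0.0005, 'ty': 0.0002, 'tz': 0.0477, 'rx': 0.0007, 'ry': 0.0005, 'rz': 0.0009}
{'tx': -0.0005, 'ty': 0.0002, 'tz': 0.0477, 'rx': 0.0007, 'ry': 0.0005, 'rz': 0.0009}
```

Emit:
send_rows(
  motion=[
    {"tx": -0.002,"ty": 0.001,"tz": 0.05,"rx": 0.001,"ry": 0.001,"rz": 0.003,"gripper": -1},
    {"tx": 0,"ty": 0,"tz": 0.05,"rx": 0,"ry": 0,"rz": 0,"gripper": -1},
    {"tx": 0,"ty": 0,"tz": 0.05,"rx": 0,"ry": 0,"rz": 0,"gripper": -1},
    {"tx": 0,"ty": 0,"tz": 0.025,"rx": 0,"ry": 0,"rz": 0,"gripper": -1},
    {"tx": 0,"ty": 0,"tz": 0.016,"rx": 0,"ry": 0,"rz": 0,"gripper": -1},
    {"tx": 0,"ty": 0,"tz": 0,"rx": 0,"ry": 0,"rz": 0,"gripper": -1},
    {"tx": 0,"ty": 0,"tz": 0,"rx": 0,"ry": 0,"rz": 0,"gripper": 1},
    {"tx": 0,"ty": 0,"tz": 0,"rx": 0,"ry": 0,"rz": 0,"gripper": 1},
    {"tx": 0,"ty": 0,"tz": 0,"rx": 0,"ry": 0,"rz": 0,"gripper": 1},
    {"tx": 0,"ty": 0,"tz": 0,"rx": 0,"ry": 0,"rz": 0,"gripper": 1},
    {"tx": 0,"ty": 0,"tz": 0,"rx": 0,"ry": 0,"rz": 0,"gripper": 1},
    {"tx": 0,"ty": 0,"tz": 0,"rx": 0,"ry": 0,"rz": 0,"gripper": 1},
  ],
  grip_force=40,
)

```text
time_s: 5.9
ee_pos: [522.7, -372.5, 14.7]
ee_rot: [-180.0, -0.0, 89.7]
force: [0.4, 0.2, -0.4]
gripper_width: 33.7
gripper_force: 0.0
```

```bash
python3 - <<'E'
from h import *
s=env.state();print(s["ee_pos"],s["ee_rot"],s["force"],s["gripper_width"],s["gripper_force"])
E
```

```text
[ 522.71680706 -372.45354212   14.67025485] [-1.79966652e+02 -2.88347842e-02  8.96846338e+01] [ 0.41964953  0.16527148 -0.44511371] 33.72560893597516 0.0
```

Fingers still closing; then lift.

Emit:
send_rows(
  motion=[
    {"tx": 0,"ty": 0,"tz": 0,"rx": 0,"ry": 0,"rz": 0,"gripper": 1},
    {"tx": 0,"ty": 0,"tz": 0,"rx": 0,"ry": 0,"rz": 0,"gripper": 1},
    {"tx": 0,"ty": 0,"tz": 0,"rx": 0,"ry": 0,"rz": 0,"gripper": 1},
    {"tx": 0,"ty": 0,"tz": 0,"rx": 0,"ry": 0,"rz": 0,"gripper": 1},
    {"tx": 0,"ty": 0,"tz": 0,"rx": 0,"ry": 0,"rz": 0,"gripper": 1},
  ],
)

```text
time_s: 6.52
ee_pos: [522.4, -372.4, 14.7]
ee_rot: [-179.9, -0.0, 89.7]
force: [-2.6, 0.9, 1.3]
gripper_width: 11.6
gripper_force: 40.0
```

```bash
python3 - <<'E'
from h import *
s=env.state();print(s["ee_pos"],s["ee_rot"],s["force"],s["gripper_width"],s["gripper_force"])
f=grab("top");store(f,"top2")
E
```

```text
[ 522.42972956 -372.42768203   14.67562579] [-1.79937813e+02 -3.63816789e-02  8.96823809e+01] [-2.5528082   0.85546391  1.2657205 ] 11.64366327559124 39.99908924102783
```

Emit:
send_rows(
  motion=[
    {"tx": 0,"ty": 0,"tz": -0.04,"rx": 0,"ry": 0,"rz": 0,"gripper": 1},
    {"tx": 0,"ty": 0,"tz": -0.08,"rx": 0,"ry": 0,"rz": 0,"gripper": 1},
    {"tx": 0,"ty": 0,"tz": -0.08,"rx": 0,"ry": 0,"rz": 0,"gripper": 1},
    {"tx": 0.04,"ty": -0.01,"tz": -0.04,"rx": 0,"ry": 0,"rz": 0,"gripper": 1},
    {"tx": 0.09,"ty": -0.01,"tz": 0,"rx": 0,"ry": 0,"rz": 0,"gripper": 1},
    {"tx": 0.09,"ty": -0.01,"tz": 0,"rx": 0,"ry": 0,"rz": -0.014,"gripper": 1},
    {"tx": 0.09,"ty": -0.01,"tz": 0,"rx": 0,"ry": 0,"rz": -0.014,"gripper": 1},
    {"tx": 0.09,"ty": -0.01,"tz": 0,"rx": 0,"ry": 0,"rz": -0.014,"gripper": 1},
    {"tx": 0.09,"ty": -0.01,"tz": 0,"rx": 0,"ry": 0,"rz": -0.014,"gripper": 1},
    {"tx": 0.09,"ty": -0.01,"tz": 0,"rx": 0,"ry": 0,"rz": 0,"gripper": 1},
    {"tx": 0.09,"ty": -0.01,"tz": 0,"rx": 0,"ry": 0,"rz": 0,"gripper": 1},
    {"tx": 0.02,"ty": 0,"tz": 0,"rx": 0,"ry": 0,"rz": 0,"gripper": 1},
  ],
)

```text
time_s: 8.07
ee_pos: [478.7, -25.5, 134.3]
ee_rot: [-179.9, -0.1, 91.5]
force: [0.6, -1.4, -5.4]
gripper_width: 11.6
gripper_force: 40.0
```

Emit:
send_rows(
  motion=[
    {"tx": 0,"ty": 0,"tz": 0,"rx": 0,"ry": 0,"rz": 0,"gripper": 1},
    {"tx": 0,"ty": 0,"tz": 0,"rx": 0,"ry": 0,"rz": 0,"gripper": 1},
  ],
)

```text
time_s: 8.32
ee_pos: [480.1, -28.7, 134.7]
ee_rot: [-180.0, -0.0, 91.3]
force: [-0.5, -0.4, -3.5]
gripper_width: 12.0
gripper_force: 40.0
```

```bash
python3 - <<'E'
from h import *
s=env.state();print(s["ee_pos"],s["ee_rot"],s["force"],s["torque"],s["gripper_width"])
plan([480.9,-27.1,116],91.36,1)
f=grab("wrist");store(f,"w4");g=f["frame"];save(f,"w4")
E
```

```text
[480.08416441 -28.73650294 134.72417447] [-1.79974636e+02 -9.91839308e-04  9.13170043e+01] [-0.45055517 -0.39485973 -3.50851513] [-0.03881467 -0.08129708 -0.00589431] 11.954657272375195
{'tx': 0.0032, 'ty': 0.0017, 'tz': 0.0374, 'rx': -0.0008, 'ry': -0.0, 'rz': -0.0014}
```

View pics/w4.png

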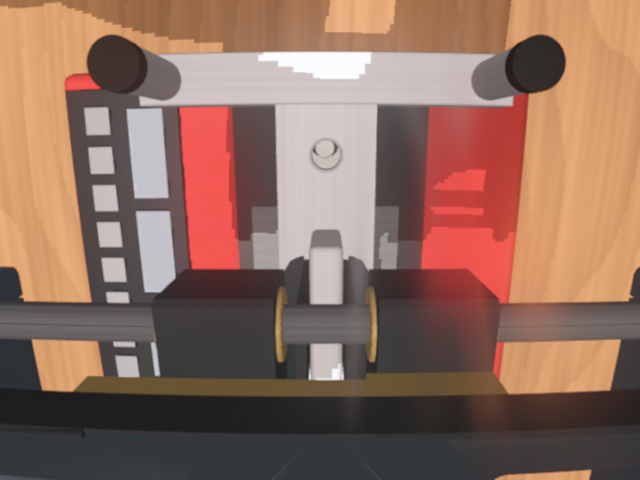

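The picture shows the far stud through the carrier's hole: hole at about (326,154), stud tip inside it near (324,148). Zoom for precise numbers.

```bash
python3 - <<'E'
from h import *
f=load("w4");g=f["frame"]
c=cv2.normalize(g[132:177,303:348],None,0,255,cv2.NORM_MINMAX)
cv2.imwrite("pics/w4b.png",cv2.resize(c,(540,540),interpolation=cv2.INTER_CUBIC)[:,:,::-1])
E
```

```text
(no output)
```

View pics/w4b.png

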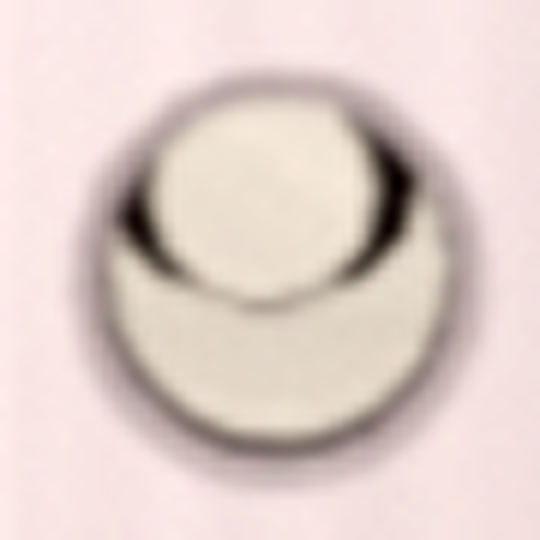

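```bash
python3 - <<'E'
from h import *
f=load("w4")
h=px2w(f,[[325.96,154.7]],132);t=px2w(f,[[324.6,147.4]],94);print(h,t,t-h)
hb=px2w(f,[[303+278.5/12-.5,154.7]],120);print(hb)
r=R.from_euler("z",1.32,degrees=True).apply([0,60,0])+[480.1,-28.7,0];print("expected hole",r)
E
```

```text
[[479.83071568  31.18379243 132.        ]] [[479.12076927  33.16897496  94.        ]] [[ -0.7099464    1.98518253 -38.        ]]
[[479.73312607  30.69963758 120.        ]]
expected hole [478.71782151  31.28407774   0.        ]
```

Emit:
send_rows(
  motion=[
    {"tx": 0.0038,"ty": -0.0011,"tz": 0.02,"rx": 0,"ry": 0,"rz": -0.001,"gripper": 1},
    {"tx": 0,"ty": 0,"tz": 0.02,"rx": 0,"ry": 0,"rz": 0,"gripper": 1},
    {"tx": 0,"ty": 0,"tz": 0.005,"rx": 0,"ry": 0,"rz": 0,"gripper": 1},
    {"tx": 0,"ty": 0,"tz": 0,"rx": 0,"ry": 0,"rz": 0,"gripper": 1},
    {"tx": 0,"ty": 0,"tz": 0,"rx": 0,"ry": 0,"rz": 0,"gripper": 1},
    {"tx": 0,"ty": 0,"tz": 0,"rx": 0,"ry": 0,"rz": 0,"gripper": 1},
  ],
)

```text
time_s: 9.12
ee_pos: [479.4, -26.0, 112.7]
ee_rot: [180.0, -0.0, 91.4]
force: [0.1, -1.1, -3.8]
gripper_width: 12.0
gripper_force: 40.0
```

```bash
cat > st.py <<'E'
from h import *
s=env.state();print(s["time_s"],np.round(s["ee_pos"],2),np.round(s["ee_rot"],2),"F",np.round(s["force"],2),"T",np.round(s["torque"],3),s["gripper_width"])
E
python3 st.py
```

```text
9.125 [479.45 -25.95 112.68] [ 1.7999e+02 -2.0000e-02  9.1400e+01] F [ 0.1  -1.09 -3.78] T [-0.013 -0.056 -0.004] 11.978962783862228
```

Emit:
send_rows(
  motion=[
    {"tx": -0.0015,"ty": 0,"tz": 0.002,"rx": 0,"ry": 0,"rz": 0,"gripper": 1},
    {"tx": 0,"ty": 0,"tz": 0.002,"rx": 0,"ry": 0,"rz": 0,"gripper": 1},
    {"tx": 0,"ty": 0,"tz": 0.002,"rx": 0,"ry": 0,"rz": 0,"gripper": 1},
    {"tx": 0,"ty": 0,"tz": 0.002,"rx": 0,"ry": 0,"rz": 0,"gripper": 1},
    {"tx": 0,"ty": 0,"tz": 0.001,"rx": 0,"ry": 0,"rz": 0,"gripper": 1},
    {"tx": 0,"ty": 0,"tz": 0,"rx": 0,"ry": 0,"rz": 0,"gripper": 1},
  ],
)

```text
time_s: 9.88
ee_pos: [479.2, -26.7, 107.8]
ee_rot: [-180.0, -0.0, 91.4]
force: [0.6, -0.0, -4.3]
gripper_width: 11.6
gripper_force: 40.0
```

```bash
python3 st.py
```

```text
9.875 [479.2  -26.7  107.83] [-1.7997e+02 -3.0000e-02  9.1390e+01] F [ 0.61 -0.02 -4.32] T [-0.012 -0.113 -0.03 ] 11.591126385947724
```

Emit:
send_rows(
  motion=[
    {"tx": 0,"ty": 0,"tz": 0.002,"rx": 0,"ry": 0,"rz": 0,"gripper": 1},
    {"tx": 0,"ty": 0,"tz": 0.002,"rx": 0,"ry": 0,"rz": 0,"gripper": 1},
    {"tx": 0,"ty": 0,"tz": 0.001,"rx": 0,"ry": 0,"rz": 0,"gripper": 1},
    {"tx": 0,"ty": 0,"tz": 0,"rx": 0,"ry": 0,"rz": 0,"gripper": 1},
  ],
)

```text
time_s: 10.38
ee_pos: [479.2, -26.7, 105.3]
ee_rot: [-180.0, -0.0, 91.4]
force: [-0.3, -0.2, -4.4]
gripper_width: 11.8
gripper_force: 40.0
```

```bash
python3 st.py
```

```text
10.375 [479.17 -26.7  105.34] [-1.7996e+02 -3.0000e-02  9.1390e+01] F [-0.3  -0.24 -4.42] T [-0.019 -0.085  0.028] 11.753120380295785
```

Emit:
send_rows(
  motion=[
    {"tx": 0,"ty": 0,"tz": 0.003,"rx": 0,"ry": 0,"rz": 0,"gripper": 1},
    {"tx": 0,"ty": 0,"tz": 0.003,"rx": 0,"ry": 0,"rz": 0,"gripper": 1},
    {"tx": 0,"ty": 0,"tz": 0.003,"rx": 0,"ry": 0,"rz": 0,"gripper": 1},
    {"tx": 0,"ty": 0,"tz": 0.003,"rx": 0,"ry": 0,"rz": 0,"gripper": 1},
    {"tx": 0,"ty": 0,"tz": 0,"rx": 0,"ry": 0,"rz": 0,"gripper": 1},
  ],
)

```text
time_s: 11.0
ee_pos: [479.1, -26.7, 99.2]
ee_rot: [-180.0, -0.0, 91.4]
force: [0.9, 0.1, -4.3]
gripper_width: 11.6
gripper_force: 40.0
```

```bash
python3 st.py
```

```text
11.0 [479.12 -26.69  99.23] [-1.7995e+02 -3.0000e-02  9.1390e+01] F [ 0.95  0.12 -4.28] T [-0.017 -0.083  0.008] 11.584130571799871
```

Emit:
send_rows(
  motion=[
    {"tx": 0,"ty": 0,"tz": 0.003,"rx": 0,"ry": 0,"rz": 0,"gripper": 1},
    {"tx": 0,"ty": 0,"tz": 0.003,"rx": 0,"ry": 0,"rz": 0,"gripper": 1},
    {"tx": 0,"ty": 0,"tz": 0.003,"rx": 0,"ry": 0,"rz": 0,"gripper": 1},
  ],
)

```text
time_s: 11.38
ee_pos: [479.6, -26.7, 95.4]
ee_rot: [180.0, -0.0, 91.4]
force: [0.3, 0.6, -0.4]
gripper_width: 11.5
gripper_force: 40.0
```

```bash
python3 st.py
```

```text
11.375 [479.6  -26.72  95.38] [ 1.7997e+02 -2.0000e-02  9.1400e+01] F [ 0.35  0.61 -0.43] T [-0.024  0.053 -0.025] 11.486077344235
```

Emit:
send_rows(
  motion=[
    {"tx": 0,"ty": 0,"tz": 0.003,"rx": 0,"ry": 0,"rz": 0,"gripper": 1},
    {"tx": 0,"ty": 0,"tz": 0.003,"rx": 0,"ry": 0,"rz": 0,"gripper": 1},
    {"tx": 0,"ty": 0,"tz": 0.003,"rx": 0,"ry": 0,"rz": 0,"gripper": 1},
  ],
)

```text
time_s: 11.75
ee_pos: [479.5, -26.7, 90.4]
ee_rot: [180.0, -0.0, 91.4]
force: [-0.0, -0.8, 0.7]
gripper_width: 11.8
gripper_force: 40.0
```

```bash
python3 st.py
```

```text
11.75 [479.48 -26.72  90.45] [ 1.7999e+02 -2.0000e-02  9.1390e+01] F [-0.01 -0.81  0.7 ] T [ 0.014 -0.115 -0.002] 11.789419193546571
```

Emit:
send_rows(
  motion=[
    {"tx": 0,"ty": 0,"tz": 0.002,"rx": 0,"ry": 0,"rz": 0,"gripper": 1},
    {"tx": 0,"ty": 0,"tz": 0.002,"rx": 0,"ry": 0,"rz": 0,"gripper": 1},
    {"tx": 0,"ty": 0,"tz": 0.001,"rx": 0,"ry": 0,"rz": 0,"gripper": 1},
    {"tx": 0,"ty": 0,"tz": 0.001,"rx": 0,"ry": 0,"rz": 0,"gripper": 1},
  ],
)

```text
time_s: 12.25
ee_pos: [479.4, -26.7, 87.4]
ee_rot: [-180.0, -0.0, 91.4]
force: [-0.1, -1.0, 0.2]
gripper_width: 12.2
gripper_force: 40.0
```

```bash
python3 st.py
```

```text
12.25 [479.42 -26.72  87.44] [-1.800e+02 -2.000e-02  9.139e+01] F [-0.05 -0.96  0.23] T [ 0.008 -0.221  0.073] 12.158299274887511
```

Emit:
send_rows(
  motion=[
    {"tx": 0,"ty": 0,"tz": 0.001,"rx": 0,"ry": 0,"rz": 0,"gripper": 1},
    {"tx": 0,"ty": 0,"tz": 0.001,"rx": 0,"ry": 0,"rz": 0,"gripper": 1},
  ],
)

```text
time_s: 12.5
ee_pos: [479.4, -26.7, 86.6]
ee_rot: [-180.0, -0.0, 91.4]
force: [-0.5, 0.3, 4.3]
gripper_width: 12.0
gripper_force: 40.0
```

```bash
python3 st.py
```

```text
12.5 [479.37 -26.72  86.56] [-1.7999e+02 -2.0000e-02  9.1390e+01] F [-0.47  0.25  4.31] T [ 0.044 -0.022  0.033] 12.038107337639573
```

Emit:
send_rows(
  motion=[
    {"tx": 0,"ty": 0,"tz": 0.0007,"rx": 0,"ry": 0,"rz": 0,"gripper": 1},
    {"tx": 0,"ty": 0,"tz": 0,"rx": 0,"ry": 0,"rz": 0,"gripper": 1},
  ],
)

```text
time_s: 12.75
ee_pos: [479.4, -26.7, 86.6]
ee_rot: [180.0, -0.0, 91.4]
force: [-1.2, 1.3, 5.6]
gripper_width: 11.8
gripper_force: 40.0
```

```bash
python3 st.py
```

```text
12.75 [479.38 -26.71  86.56] [ 1.800e+02 -2.000e-02  9.139e+01] F [-1.24  1.33  5.59] T [0.059 0.053 0.009] 11.819970888531632
```

Emit:
send_rows(
  motion=[
    {"tx": 0,"ty": 0,"tz": 0.001,"rx": 0,"ry": 0,"rz": 0,"gripper": 1},
    {"tx": 0,"ty": 0,"tz": 0.001,"rx": 0,"ry": 0,"rz": 0,"gripper": 1},
    {"tx": 0,"ty": 0,"tz": 0,"rx": 0,"ry": 0,"rz": 0,"gripper": 1},
  ],
)

```text
time_s: 13.12
ee_pos: [479.4, -26.7, 86.5]
ee_rot: [180.0, -0.0, 91.4]
force: [-2.4, 0.3, 12.5]
gripper_width: 11.9
gripper_force: 40.0
```

```bash
python3 st.py
```

```text
13.125 [479.38 -26.72  86.5 ] [ 1.7998e+02 -2.0000e-02  9.1390e+01] F [-2.42  0.34 12.53] T [ 0.071  0.511 -0.02 ] 11.923149962705603
```

Emit:
send_rows(
  motion=[
    {"tx": 0,"ty": 0,"tz": -0.003,"rx": 0,"ry": 0,"rz": 0,"gripper": 1},
    {"tx": 0,"ty": 0,"tz": 0,"rx": 0,"ry": 0,"rz": 0,"gripper": -1},
    {"tx": 0,"ty": 0,"tz": 0,"rx": 0,"ry": 0,"rz": 0,"gripper": -1},
    {"tx": 0,"ty": 0,"tz": 0,"rx": 0,"ry": 0,"rz": 0,"gripper": -1},
    {"tx": 0,"ty": 0,"tz": 0,"rx": 0,"ry": 0,"rz": 0,"gripper": -1},
    {"tx": 0,"ty": 0,"tz": 0,"rx": 0,"ry": 0,"rz": 0,"gripper": -1},
  ],
)

```text
time_s: 13.88
ee_pos: [479.2, -26.7, 86.5]
ee_rot: [-180.0, -0.0, 91.4]
force: [0.5, 0.2, 0.3]
gripper_width: 58.7
gripper_force: 0.0
```

```bash
python3 st.py
```

```text
13.875 [479.17 -26.69  86.49] [-1.7996e+02 -3.0000e-02  9.1390e+01] F [0.48 0.22 0.32] T [-0.017 -0.107 -0.036] 58.727028131248225
```

Emit:
send_rows(
  motion=[
    {"tx": 0,"ty": 0,"tz": -0.04,"rx": 0,"ry": 0,"rz": 0,"gripper": -1},
    {"tx": 0,"ty": 0,"tz": -0.1,"rx": 0,"ry": 0,"rz": 0,"gripper": -1},
    {"tx": 0,"ty": 0,"tz": -0.1,"rx": 0,"ry": 0,"rz": 0,"gripper": -1},
    {"tx": 0.085,"ty": 0.0165,"tz": -0.051,"rx": 0,"ry": 0,"rz": 0.01,"gripper": -1},
    {"tx": 0.085,"ty": 0.0165,"tz": -0.051,"rx": 0,"ry": 0,"rz": 0.01,"gripper": -1},
    {"tx": 0.085,"ty": 0.0165,"tz": -0.051,"rx": 0,"ry": 0,"rz": 0.01,"gripper": -1},
    {"tx": 0.085,"ty": 0.0165,"tz": -0.051,"rx": 0,"ry": 0,"rz": 0.01,"gripper": -1},
    {"tx": 0.085,"ty": 0.015,"tz": -0.051,"rx": 0,"ry": 0,"rz": 0.006,"gripper": -1},
    {"tx": 0.085,"ty": 0.015,"tz": -0.051,"rx": 0,"ry": 0,"rz": 0,"gripper": -1},
    {"tx": 0.08,"ty": 0.015,"tz": -0.051,"rx": 0,"ry": 0,"rz": 0,"gripper": -1},
    {"tx": 0,"ty": 0,"tz": 0,"rx": 0,"ry": 0,"rz": 0,"gripper": -1},
    {"tx": 0,"ty": 0,"tz": 0,"rx": 0,"ry": 0,"rz": 0,"gripper": -1},
  ],
)

```text
time_s: 15.38
ee_pos: [531.6, 268.1, 384.3]
ee_rot: [-179.9, 0.1, 90.0]
force: [0.5, -0.8, -1.0]
gripper_width: 91.3
gripper_force: 0.0
```

```bash
python3 st.py; python3 - <<'E'
from h import *
f=grab("wrist");store(f,"w5");g=f["frame"];save(f,"w5")
hsv=cv2.cvtColor(g,cv2.COLOR_RGB2HSV)
m=((hsv[...,1]<70)&(hsv[...,2]>90)).astype(np.uint8);m[275:]=0
m=cv2.morphologyEx(m,cv2.MORPH_CLOSE,np.ones((5,5)))
n,l,st,c=cv2.connectedComponentsWithStats(m)
for i in range(1,n):
    if st[i,4]>300: print(st[i],c[i])
E
```

```text
15.375 [531.56 268.11 384.29] [-1.7989e+02  5.0000e-02  9.0010e+01] F [ 0.46 -0.79 -1.03] T [-0.013 -0.096 -0.006] 91.32014691584033
[  251    16   144   197 26777] [325.01852336 113.12738544]
[597 164  43  16 521] [617.23224568 171.30134357]
[ 616  199   24   52 1049] [629.27931363 226.21448999]
```

View pics/w5.png

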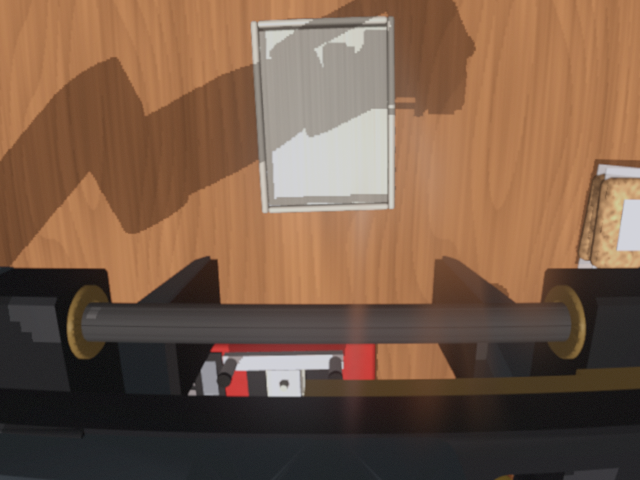

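The pan is at rows 16–212: rim corners near (252,21), (393,16), (393,208), (264,212), the carrier on the scale visible at the bottom. I fit the rim numerically.

```bash
python3 - <<'E'
from h import *
f=load("w5");g=f["frame"]
hsv=cv2.cvtColor(g,cv2.COLOR_RGB2HSV)
m=((hsv[...,1]<70)&(hsv[...,2]>90)).astype(np.uint8);m[275:]=0
m=cv2.morphologyEx(m,cv2.MORPH_CLOSE,np.ones((5,5)))
n,l,st,c=cv2.connectedComponentsWithStats(m)
i=1+np.argmax(st[1:,4]);cn=max(cv2.findContours((l==i).astype(np.uint8),0,cv2.CHAIN_APPROX_NONE)[0],key=len).reshape(-1,2)
W=px2w(f,cn,29)[:,:2]
for s in(0,):
    r=cv2.minAreaRect(W.astype(np.float32));print(r,cv2.boxPoints(r).round(1).tolist())
# line fits per side (robust)
c0=np.array(r[0]);o=W-c0
L=lambda sel,ax:cv2.fitLine(W[sel].astype(np.float32),cv2.DIST_HUBER,0,.01,.01).ravel()
for nm,sel in(("+x",(o[:,0]>70)&(abs(o[:,1])<95)),("-x",(o[:,0]<-70)&(abs(o[:,1])<95)),("+y",(o[:,1]>100)&(abs(o[:,0])<65)),("-y",(o[:,1]<-100)&(abs(o[:,0])<65))):
    a=L(sel,0);print(nm,a.round(4),sel.sum(), "ang",np.degrees(np.arctan2(a[1],a[0])).round(2))
E
```

```text
((530.8164672851562, 357.4036865234375), (166.7947998046875, 227.55715942382812), 1.7927238941192627) [[443.8999938964844, 468.5], [451.0, 241.10000610351562], [617.7000122070312, 246.3000030517578], [610.5999755859375, 473.70001220703125]]
+x [ 3.100000e-02 -9.995000e-01  6.145234e+02  3.419556e+02] 162 ang -88.22
-x [ 3.060000e-02 -9.995000e-01  4.480397e+02  3.594981e+02] 162 ang -88.25
+y [9.995000e-01 3.220000e-02 5.331143e+02 4.705203e+02] 112 ang 1.84
-y [9.996000e-01 2.910000e-02 5.322418e+02 2.444586e+02] 103 ang 1.67
```

```bash
python3 - <<'E'
from h import *
plan([608.7,359.9,70],91.77,7)
E
```

```text
{'tx': 0.0265, 'ty': 0.0223, 'tz': 0.0897, 'rx': -0.0006, 'ry': 0.0003, 'rz': -0.0086}
{'tx': 0.0263, 'ty': 0.0223, 'tz': 0.0897, 'rx': -0.0006, 'ry': 0.0003, 'rz': -0.0086}
{'tx': 0.0262, 'ty': 0.0224, 'tz': 0.0897, 'rx': -0.0006, 'ry': 0.0003, 'rz': -0.0086}
{'tx': 0.0261, 'ty': 0.0225, 'tz': 0.0897, 'rx': -0.0006, 'ry': 0.0003, 'rz': -0.0086}
{'tx': 0.026, 'ty': 0.0226, 'tz': 0.0897, 'rx': -0.0006, 'ry': 0.0003, 'rz': -0.0086}
{'tx': 0.0259, 'ty': 0.0227, 'tz': 0.0897, 'rx': -0.0006, 'ry': 0.0003, 'rz': -0.0086}
{'tx': 0.0258, 'ty': 0.0228, 'tz': 0.0898, 'rx': -0.0006, 'ry': 0.0003, 'rz': -0.0086}
```

Emit:
send_rows(
  motion=[
    {"tx": 0.0265,"ty": 0.0223,"tz": 0.09,"rx": 0,"ry": 0,"rz": -0.0086,"gripper": 0.1},
    {"tx": 0.0263,"ty": 0.0223,"tz": 0.09,"rx": 0,"ry": 0,"rz": -0.0086,"gripper": 0.1},
    {"tx": 0.0262,"ty": 0.0224,"tz": 0.09,"rx": 0,"ry": 0,"rz": -0.0086,"gripper": 0.1},
    {"tx": 0.0261,"ty": 0.0225,"tz": 0.09,"rx": 0,"ry": 0,"rz": -0.0086,"gripper": 0.1},
    {"tx": 0.026,"ty": 0.0226,"tz": 0.09,"rx": 0,"ry": 0,"rz": -0.0086,"gripper": 0.1},
    {"tx": 0.026,"ty": 0.0227,"tz": 0.09,"rx": 0,"ry": 0,"rz": -0.0086,"gripper": 0.1},
    {"tx": 0.026,"ty": 0.0228,"tz": 0.09,"rx": 0,"ry": 0,"rz": -0.0086,"gripper": 0.1},
    {"tx": 0,"ty": 0,"tz": 0,"rx": 0,"ry": 0,"rz": 0,"gripper": 0.1},
    {"tx": 0,"ty": 0,"tz": 0,"rx": 0,"ry": 0,"rz": 0,"gripper": 0.1},
    {"tx": 0,"ty": 0,"tz": 0,"rx": 0,"ry": 0,"rz": 0,"gripper": 0.1},
  ],
)

```text
time_s: 16.68
ee_pos: [610.3, 361.3, 73.0]
ee_rot: [179.8, -0.1, 91.8]
force: [-0.2, -0.2, 0.6]
gripper_width: 41.1
gripper_force: 0.0
```

```bash
python3 st.py; python3 - <<'E'
from h import *
plan([608.7,359.9,11],91.77,3)
E
```

```text
16.675 [610.25 361.28  73.  ] [ 1.7982e+02 -1.3000e-01  9.1780e+01] F [-0.22 -0.21  0.55] T [ 0.01  -0.073  0.003] 41.12289689037633
{'tx': -0.001, 'ty': -0.0012, 'tz': 0.0413, 'rx': 0.002, 'ry': -0.0014, 'rz': 0.0001}
{'tx': -0.0009, 'ty': -0.0012, 'tz': 0.0413, 'rx': 0.002, 'ry': -0.0014, 'rz': 0.0001}
{'tx': -0.0009, 'ty': -0.0011, 'tz': 0.0413, 'rx': 0.002, 'ry': -0.0014, 'rz': 0.0001}
```

Emit:
send_rows(
  motion=[
    {"tx": -0.0014,"ty": -0.0025,"tz": 0.05,"rx": 0.003,"ry": -0.002,"rz": 0,"gripper": 0.1},
    {"tx": -0.0014,"ty": 0,"tz": 0.05,"rx": 0,"ry": 0,"rz": 0,"gripper": 0.1},
    {"tx": 0,"ty": 0,"tz": 0.024,"rx": 0,"ry": 0,"rz": 0,"gripper": 0.1},
    {"tx": 0,"ty": 0,"tz": 0,"rx": 0,"ry": 0,"rz": 0,"gripper": 0.1},
    {"tx": 0,"ty": 0,"tz": 0,"rx": 0,"ry": 0,"rz": 0,"gripper": 0.1},
  ],
)

```text
time_s: 17.3
ee_pos: [608.8, 360.5, 9.7]
ee_rot: [180.0, -0.0, 91.8]
force: [0.4, 0.4, -0.1]
gripper_width: 41.1
gripper_force: 0.0
```

```bash
python3 st.py
```

```text
17.3 [608.85 360.49   9.72] [ 1.7998e+02 -4.0000e-02  9.1820e+01] F [ 0.36  0.35 -0.07] T [-0.04  -0.075  0.004] 41.057434061132795
```

Emit:
send_rows(
  motion=[
    {"tx": 0,"ty": 0,"tz": 0,"rx": 0,"ry": 0,"rz": 0,"gripper": 1},
    {"tx": 0,"ty": 0,"tz": 0,"rx": 0,"ry": 0,"rz": 0,"gripper": 1},
    {"tx": 0,"ty": 0,"tz": 0,"rx": 0,"ry": 0,"rz": 0,"gripper": 1},
    {"tx": 0,"ty": 0,"tz": 0,"rx": 0,"ry": 0,"rz": 0,"gripper": 1},
    {"tx": 0,"ty": 0,"tz": 0,"rx": 0,"ry": 0,"rz": 0,"gripper": 1},
    {"tx": 0,"ty": 0,"tz": 0,"rx": 0,"ry": 0,"rz": 0,"gripper": 1},
    {"tx": 0,"ty": 0,"tz": 0,"rx": 0,"ry": 0,"rz": 0,"gripper": 1},
  ],
  grip_force=60,
)

```text
time_s: 18.18
ee_pos: [608.2, 360.1, 8.3]
ee_rot: [-179.9, 0.0, 91.8]
force: [0.9, 0.2, 1.3]
gripper_width: 7.2
gripper_force: 60.0
```

```bash
python3 st.py
```

```text
18.175 [608.23 360.1    8.31] [-1.7992e+02  2.0000e-02  9.1820e+01] F [0.94 0.2  1.3 ] T [-0.062 -0.258 -0.03 ] 7.235262469495233
```

Emit:
send_rows(
  motion=[
    {"tx": 0,"ty": 0,"tz": -0.01,"rx": 0,"ry": 0,"rz": 0,"gripper": 1},
    {"tx": 0,"ty": 0,"tz": -0.03,"rx": 0,"ry": 0,"rz": 0,"gripper": 1},
    {"tx": 0,"ty": 0,"tz": -0.05,"rx": 0,"ry": 0,"rz": 0,"gripper": 1},
    {"tx": 0,"ty": 0,"tz": -0.06,"rx": 0,"ry": 0,"rz": 0,"gripper": 1},
    {"tx": 0,"ty": 0,"tz": -0.06,"rx": 0,"ry": 0,"rz": 0,"gripper": 1},
    {"tx": 0,"ty": 0,"tz": -0.06,"rx": 0,"ry": 0,"rz": 0,"gripper": 1},
    {"tx": 0,"ty": 0,"tz": -0.05,"rx": 0,"ry": 0,"rz": 0,"gripper": 1},
    {"tx": 0,"ty": 0,"tz": -0.02,"rx": 0,"ry": 0,"rz": 0,"gripper": 1},
    {"tx": 0,"ty": 0,"tz": 0,"rx": 0,"ry": 0,"rz": 0,"gripper": 1},
  ],
)

```text
time_s: 19.3
ee_pos: [608.4, 360.2, 178.8]
ee_rot: [-179.9, 0.0, 91.8]
force: [0.7, -0.5, -3.0]
gripper_width: 7.7
gripper_force: 60.0
```

```bash
python3 st.py; python3 - <<'E'
from h import *
for n in("wrist","scene","top"): f=grab(n);store(f,n+"6");save(f,n+"6")
f=load("wrist6");g=f["frame"];hsv=cv2.cvtColor(g,cv2.COLOR_RGB2HSV)
m=((hsv[...,1]<70)&(hsv[...,2]>90)).astype(np.uint8);m[255:]=0
n,l,st,c=cv2.connectedComponentsWithStats(m)
for i in range(1,n):
    if st[i,4]>300: print(st[i],c[i])
s=env.state();r=R.from_euler("xyz",s["ee_rot"],degrees=True)
# predicted rim corners +y side in hand frame, level pan
y=np.radians(s["ee_rot"][2]-90);Rz=R.from_euler("z",y)
for X in(4,-162):
    print("pred",proj(f,Rz.apply([X,113,21])+s["ee_pos"]).round(1))
E
```

```text
19.3 [608.38 360.19 178.77] [-1.7994e+02  1.0000e-02  9.1820e+01] F [ 0.73 -0.46 -2.97] T [ 0.048 -0.32  -0.03 ] 7.68340450978993
[    0     0   338   255 83980] [167.88653251 129.62260062]
pred [[332.1  -2.4]]
pred [[-109.3   26.7]]
```

```bash
python3 - <<'E'
from h import *
s=env.state();p=s["ee_pos"]
for nm in("scene","top"):
    f=load(nm+"6");g=f["frame"]
    hsv=cv2.cvtColor(g,cv2.COLOR_RGB2HSV)
    m=((hsv[...,1]<60)&(hsv[...,2]>80)).astype(np.uint8)
    m=cv2.morphologyEx(m,cv2.MORPH_OPEN,np.ones((3,3)))
    n,l,st,c=cv2.connectedComponentsWithStats(m)
    for t in(-6,-3,0,3,6):
        rot=R.from_euler("zy",[1.82,t],degrees=True)
        P=rot.apply([[4,113,2],[4,-113,2],[-162,-113,2],[-162,113,2]])+p+[0,0,19]
        print(nm,t,proj(f,P).round().tolist())
    q=proj(f,p+[-79,0,0])[0]
    for i in range(1,n):
        if st[i,4]>200 and np.linalg.norm(c[i]-q)<60:
            cn=max(cv2.findContours((l==i).astype(np.uint8),0,cv2.CHAIN_APPROX_NONE)[0],key=len)
            print(st[i],cv2.approxPolyDP(cn,4,True).reshape(-1,2).tolist())
E
```

```text
scene -6 [[580.0, 222.0], [489.0, 225.0], [467.0, 187.0], [549.0, 184.0]]
scene -3 [[580.0, 222.0], [489.0, 225.0], [467.0, 184.0], [550.0, 182.0]]
scene 0 [[581.0, 222.0], [489.0, 225.0], [468.0, 181.0], [551.0, 179.0]]
scene 3 [[581.0, 222.0], [489.0, 225.0], [469.0, 179.0], [552.0, 176.0]]
scene 6 [[581.0, 222.0], [489.0, 225.0], [470.0, 177.0], [553.0, 174.0]]
[ 469  182   62   51 2267] [[469, 183], [488, 224], [509, 226], [490, 227], [488, 232], [525, 229], [518, 225], [529, 223], [525, 219], [530, 202], [521, 186]]
top -6 [[91.0, 220.0], [177.0, 218.0], [178.0, 280.0], [91.0, 282.0]]
top -3 [[91.0, 220.0], [177.0, 218.0], [177.0, 280.0], [90.0, 282.0]]
top 0 [[91.0, 220.0], [177.0, 218.0], [176.0, 280.0], [88.0, 282.0]]
top 3 [[91.0, 219.0], [177.0, 218.0], [175.0, 280.0], [87.0, 282.0]]
top 6 [[91.0, 219.0], [177.0, 218.0], [175.0, 279.0], [86.0, 281.0]]
[ 140  218   38   62 1906] [[143, 219], [144, 256], [159, 279], [176, 278], [176, 218]]
```

```bash
python3 - <<'E'
from h import *
plan([558.4,-24.7,172],91.4,1)
E
```

```text
{'tx': -0.7653, 'ty': -0.1228, 'tz': 0.0112, 'rx': -0.0088, 'ry': 0.0038, 'rz': 0.014}
```

Emit:
send_rows(
  motion=[
    {"tx": -0.03,"ty": -0.005,"tz": 0,"rx": 0,"ry": 0,"rz": 0,"gripper": 1},
    {"tx": -0.06,"ty": -0.01,"tz": 0,"rx": 0,"ry": 0,"rz": 0,"gripper": 1},
    {"tx": -0.08,"ty": -0.0128,"tz": 0,"rx": 0,"ry": 0,"rz": 0,"gripper": 1},
    {"tx": -0.08,"ty": -0.0128,"tz": 0,"rx": 0,"ry": 0,"rz": 0,"gripper": 1},
    {"tx": -0.08,"ty": -0.0128,"tz": 0,"rx": 0,"ry": 0,"rz": 0,"gripper": 1},
    {"tx": -0.08,"ty": -0.0128,"tz": 0,"rx": 0,"ry": 0,"rz": 0,"gripper": 1},
    {"tx": -0.08,"ty": -0.0128,"tz": 0,"rx": 0,"ry": 0,"rz": 0,"gripper": 1},
    {"tx": -0.08,"ty": -0.0128,"tz": 0,"rx": 0,"ry": 0,"rz": 0,"gripper": 1},
    {"tx": -0.08,"ty": -0.0128,"tz": 0,"rx": 0,"ry": 0,"rz": 0.007,"gripper": 1},
    {"tx": -0.06,"ty": -0.0096,"tz": 0,"rx": 0,"ry": 0,"rz": 0.007,"gripper": 1},
    {"tx": -0.04,"ty": -0.006,"tz": 0,"rx": 0,"ry": 0,"rz": 0,"gripper": 1},
    {"tx": -0.015,"ty": -0.0026,"tz": 0,"rx": 0,"ry": 0,"rz": 0,"gripper": 1},
  ],
)

```text
time_s: 20.95
ee_pos: [558.3, -25.1, 178.4]
ee_rot: [-179.9, 0.0, 91.3]
force: [0.8, -0.6, -2.6]
gripper_width: 7.1
gripper_force: 60.0
```

Emit:
send_rows(
  motion=[
    {"tx": 0,"ty": 0,"tz": 0.015,"rx": 0,"ry": 0,"rz": 0,"gripper": 1},
    {"tx": 0,"ty": 0,"tz": 0.015,"rx": 0,"ry": 0,"rz": 0,"gripper": 1},
    {"tx": 0,"ty": 0,"tz": 0,"rx": 0,"ry": 0,"rz": 0,"gripper": 1},
    {"tx": 0,"ty": 0,"tz": 0,"rx": 0,"ry": 0,"rz": 0,"gripper": 1},
    {"tx": 0,"ty": 0,"tz": 0,"rx": 0,"ry": 0,"rz": 0,"gripper": 1},
  ],
)

```text
time_s: 21.58
ee_pos: [559.0, -23.8, 163.7]
ee_rot: [-179.9, 0.0, 91.4]
force: [-0.6, 0.1, -3.2]
gripper_width: 7.3
gripper_force: 60.0
```

```bash
python3 st.py; python3 - <<'E'
from h import *
plan([558.4,-24.7,142],91.39,1)
s=env.state();p=s["ee_pos"];f=grab("scene");store(f,"scene7");save(f,"scene7");g=f["frame"]
hsv=cv2.cvtColor(g,cv2.COLOR_RGB2HSV)
m=((hsv[...,1]<60)&(hsv[...,2]>80)).astype(np.uint8)
m=cv2.morphologyEx(m,cv2.MORPH_OPEN,np.ones((3,3)))
n,l,st,c=cv2.connectedComponentsWithStats(m)
for t in(-6,-3,0,3):
    rot=R.from_euler("zy",[1.4,t],degrees=True)
    print(t,proj(f,rot.apply([[4,113,2],[4,-113,2],[-162,-113,2],[-162,113,2]])+p+[0,0,19]).round().tolist())
q=proj(f,p+[-79,0,0])[0]
for i in range(1,n):
    if st[i,4]>100 and np.linalg.norm(c[i]-q)<70:
        cn=max(cv2.findContours((l==i).astype(np.uint8),0,cv2.CHAIN_APPROX_NONE)[0],key=len)
        print(st[i],cv2.approxPolyDP(cn,4,True).reshape(-1,2).tolist())
E
```

```text
21.575 [559.   -23.81 163.71] [-1.7991e+02  4.0000e-02  9.1430e+01] F [-0.64  0.09 -3.16] T [-0.012 -0.384 -0.007] 7.3150241224546635
{'tx': -0.0017, 'ty': -0.0012, 'tz': 0.0434, 'rx': -0.0029, 'ry': 0.0012, 'rz': 0.0012}
-6 [[418.0, 214.0], [326.0, 217.0], [322.0, 181.0], [404.0, 179.0]]
-3 [[418.0, 214.0], [326.0, 217.0], [322.0, 178.0], [404.0, 176.0]]
0 [[418.0, 214.0], [326.0, 217.0], [322.0, 176.0], [405.0, 173.0]]
3 [[418.0, 214.0], [326.0, 217.0], [322.0, 173.0], [405.0, 171.0]]
[ 323  175   94   71 3281] [[404, 176], [390, 175], [399, 205], [397, 220], [370, 225], [349, 218], [363, 215], [354, 176], [323, 177], [327, 217], [337, 219], [328, 220], [330, 245], [336, 245], [332, 228], [337, 235], [386, 234], [393, 229], [398, 243], [403, 243], [399, 223], [413, 221], [416, 214], [412, 200], [411, 211]]
```

Emit:
send_rows(
  motion=[
    {"tx": -0.0017,"ty": -0.0012,"tz": 0.015,"rx": 0,"ry": 0,"rz": 0.001,"gripper": 1},
    {"tx": 0,"ty": 0,"tz": 0.015,"rx": 0,"ry": 0,"rz": 0,"gripper": 1},
    {"tx": 0,"ty": 0,"tz": 0.01,"rx": 0,"ry": 0,"rz": 0,"gripper": 1},
    {"tx": 0,"ty": 0,"tz": 0.006,"rx": 0,"ry": 0,"rz": 0,"gripper": 1},
    {"tx": 0,"ty": 0,"tz": 0,"rx": 0,"ry": 0,"rz": 0,"gripper": 1},
    {"tx": 0,"ty": 0,"tz": 0,"rx": 0,"ry": 0,"rz": 0,"gripper": 1},
  ],
)

```text
time_s: 22.38
ee_pos: [558.3, -25.0, 140.7]
ee_rot: [-179.9, 0.0, 91.4]
force: [0.3, -0.7, -3.7]
gripper_width: 7.6
gripper_force: 60.0
```

```bash
python3 st.py
```

```text
22.375 [558.31 -24.96 140.7 ] [-1.7991e+02  4.0000e-02  9.1370e+01] F [ 0.26 -0.66 -3.69] T [ 0.043 -0.379 -0.054] 7.564904635980318
```

Position good. Lower gently.

Emit:
send_rows(
  motion=[
    {"tx": 0,"ty": 0,"tz": 0.004,"rx": 0,"ry": 0,"rz": 0,"gripper": 1},
    {"tx": 0,"ty": 0,"tz": 0.004,"rx": 0,"ry": 0,"rz": 0,"gripper": 1},
    {"tx": 0,"ty": 0,"tz": 0.002,"rx": 0,"ry": 0,"rz": 0,"gripper": 1},
    {"tx": 0,"ty": 0,"tz": 0,"rx": 0,"ry": 0,"rz": 0,"gripper": 1},
  ],
)

```text
time_s: 22.88
ee_pos: [558.0, -25.0, 135.4]
ee_rot: [-179.9, 0.0, 91.4]
force: [-0.3, 0.3, -2.2]
gripper_width: 7.4
gripper_force: 60.0
```

```bash
python3 st.py
```

```text
22.875 [558.04 -24.96 135.39] [-1.7987e+02  3.0000e-02  9.1370e+01] F [-0.34  0.34 -2.18] T [-0.006 -0.36   0.01 ] 7.4183883360380385
```

Emit:
send_rows(
  motion=[
    {"tx": 0,"ty": 0,"tz": 0.002,"rx": 0,"ry": 0,"rz": 0,"gripper": 1},
    {"tx": 0,"ty": 0,"tz": 0.002,"rx": 0,"ry": 0,"rz": 0,"gripper": 1},
    {"tx": 0,"ty": 0,"tz": 0,"rx": 0,"ry": 0,"rz": 0,"gripper": 1},
  ],
)

```text
time_s: 23.25
ee_pos: [558.1, -25.0, 133.5]
ee_rot: [-179.9, 0.0, 91.4]
force: [-0.5, -0.3, -1.9]
gripper_width: 7.6
gripper_force: 60.0
```

```bash
python3 st.py
```

```text
23.25 [558.12 -24.98 133.52] [-1.7988e+02  4.0000e-02  9.1370e+01] F [-0.53 -0.29 -1.87] T [-0.021 -0.302  0.047] 7.6050783260948736
```

Emit:
send_rows(
  motion=[
    {"tx": 0,"ty": 0,"tz": 0.0015,"rx": 0,"ry": 0,"rz": 0,"gripper": 1},
    {"tx": 0,"ty": 0,"tz": 0.0015,"rx": 0,"ry": 0,"rz": 0,"gripper": 1},
    {"tx": 0,"ty": 0,"tz": 0,"rx": 0,"ry": 0,"rz": 0,"gripper": 1},
  ],
)

```text
time_s: 23.62
ee_pos: [558.6, -24.9, 132.4]
ee_rot: [-180.0, 0.0, 91.4]
force: [0.4, 0.6, -0.3]
gripper_width: 7.0
gripper_force: 60.0
```

```bash
python3 st.py
```

```text
23.625 [558.59 -24.94 132.41] [-1.7995e+02  3.0000e-02  9.1370e+01] F [ 0.36  0.64 -0.28] T [ 0.023 -0.344  0.029] 7.038240585694496
```

Emit:
send_rows(
  motion=[
    {"tx": 0,"ty": 0,"tz": 0.001,"rx": 0,"ry": 0,"rz": 0,"gripper": 1},
    {"tx": 0,"ty": 0,"tz": 0,"rx": 0,"ry": 0,"rz": 0,"gripper": 1},
  ],
)

```text
time_s: 23.88
ee_pos: [558.9, -25.0, 132.1]
ee_rot: [-180.0, 0.0, 91.4]
force: [2.1, 1.3, 2.6]
gripper_width: 7.3
gripper_force: 60.0
```

```bash
python3 st.py
```

```text
23.875 [558.88 -24.98 132.11] [-1.7999e+02  4.0000e-02  9.1370e+01] F [2.13 1.29 2.61] T [ 0.026 -0.408  0.001] 7.3051640727671145
```

Emit:
send_rows(
  motion=[
    {"tx": 0,"ty": 0,"tz": 0,"rx": 0,"ry": 0,"rz": 0,"gripper": 0.4},
    {"tx": 0,"ty": 0,"tz": 0,"rx": 0,"ry": 0,"rz": 0,"gripper": 0.4},
    {"tx": 0,"ty": 0,"tz": 0,"rx": 0,"ry": 0,"rz": 0,"gripper": 0.4},
    {"tx": 0,"ty": 0,"tz": 0,"rx": 0,"ry": 0,"rz": 0,"gripper": 0.4},
    {"tx": 0,"ty": 0,"tz": 0,"rx": 0,"ry": 0,"rz": 0,"gripper": 0.4},
    {"tx": 0,"ty": 0,"tz": 0,"rx": 0,"ry": 0,"rz": 0,"gripper": 0.4},
  ],
)

```text
time_s: 24.62
ee_pos: [558.1, -25.0, 131.5]
ee_rot: [-179.9, 0.0, 91.4]
force: [0.2, -0.2, 0.4]
gripper_width: 27.4
gripper_force: 0.0
```

```bash
python3 st.py
```

```text
24.625 [558.09 -24.99 131.47] [-1.7988e+02  4.0000e-02  9.1370e+01] F [ 0.18 -0.16  0.36] T [ 0.006 -0.099 -0.011] 27.439747385044548
```

Emit:
send_rows(
  motion=[
    {"tx": 0,"ty": 0,"tz": -0.02,"rx": 0,"ry": 0,"rz": 0,"gripper": 0.4},
    {"tx": 0,"ty": 0,"tz": -0.06,"rx": 0,"ry": 0,"rz": 0,"gripper": 0.4},
    {"tx": 0,"ty": 0,"tz": -0.1,"rx": 0,"ry": 0,"rz": 0,"gripper": 0.4},
    {"tx": -0.03,"ty": -0.026,"tz": -0.09,"rx": 0,"ry": 0,"rz": 0,"gripper": 0.4},
    {"tx": -0.03,"ty": -0.026,"tz": -0.09,"rx": 0,"ry": 0,"rz": 0,"gripper": 0.4},
    {"tx": -0.03,"ty": -0.026,"tz": -0.09,"rx": 0,"ry": 0,"rz": 0,"gripper": 0.4},
    {"tx": -0.03,"ty": -0.026,"tz": -0.09,"rx": 0,"ry": 0,"rz": 0,"gripper": 0.4},
    {"tx": -0.03,"ty": -0.026,"tz": -0.09,"rx": 0,"ry": 0,"rz": 0,"gripper": 0.4},
    {"tx": -0.03,"ty": -0.026,"tz": -0.09,"rx": 0,"ry": 0,"rz": 0,"gripper": 0.4},
    {"tx": 0,"ty": 0,"tz": 0,"rx": 0,"ry": 0,"rz": 0,"gripper": 0.4},
    {"tx": 0,"ty": 0,"tz": 0,"rx": 0,"ry": 0,"rz": 0,"gripper": 0.4},
    {"tx": 0,"ty": 0,"tz": 0,"rx": 0,"ry": 0,"rz": 0,"gripper": 0.4},
  ],
)

```text
time_s: 26.12
ee_pos: [482.9, -116.2, 490.2]
ee_rot: [-179.7, -0.0, 91.4]
force: [0.3, 0.8, 0.1]
gripper_width: 27.6
gripper_force: 0.0
```

```bash
python3 st.py; python3 - <<'E'
from h import *
f=grab("wrist");store(f,"w8");save(f,"w8");g=f["frame"]
hsv=cv2.cvtColor(g,cv2.COLOR_RGB2HSV)
m=((hsv[...,1]<70)&(hsv[...,2]>90)).astype(np.uint8);m[262:]=0
m=cv2.morphologyEx(m,cv2.MORPH_OPEN,np.ones((5,5)));m=cv2.morphologyEx(m,cv2.MORPH_CLOSE,np.ones((5,5)))
n,l,st,c=cv2.connectedComponentsWithStats(m)
i=1+np.argmax(st[1:,4]);print(st[i],c[i])
cn=max(cv2.findContours((l==i).astype(np.uint8),0,cv2.CHAIN_APPROX_NONE)[0],key=len).reshape(-1,2)
W=px2w(f,cn,153)[:,:2];r=cv2.minAreaRect(W.astype(np.float32));print(r)
o=W-np.array(r[0])
for nm,sel in(("+x",(o[:,0]>70)&(abs(o[:,1])<95)),("-x",(o[:,0]<-70)&(abs(o[:,1])<95)),("+y",(o[:,1]>100)&(abs(o[:,0])<65)),("-y",(o[:,1]<-100)&(abs(o[:,0])<65))):
    a=cv2.fitLine(W[sel].astype(np.float32),cv2.DIST_HUBER,0,.01,.01).ravel();print(nm,a.round(3),sel.sum(),np.degrees(np.arctan2(a[1],a[0])).round(2))
f=load("wrist6")
E
```

```text
26.125 [ 482.9  -116.15  490.21] [-1.7971e+02 -2.0000e-02  9.1400e+01] F [0.35 0.77 0.07] T [-0.017 -0.133 -0.001] 27.614215137471533
[  223    14   178   201 32086] [317.13323568 114.02085022]
((460.7352294921875, -27.384010314941406), (206.8882598876953, 227.30270385742188), 1.3721860647201538)
+x [ 2.4000e-02 -1.0000e+00  5.6338e+02 -2.5042e+01] 167 -88.63
-x [ 1.05000e-01  9.94000e-01  3.73721e+02 -2.24020e+01] 351 83.97
+y [1.00000e+00 3.00000e-02 4.77841e+02 8.62510e+01] 126 1.69
-y [ 1.00000e+00  2.40000e-02  4.53737e+02 -1.40055e+02] 113 1.37
```

```bash
python3 - <<'E'
from h import *
f=grab("scene");g=f["frame"];hsv=cv2.cvtColor(g,cv2.COLOR_RGB2HSV)
save(f,"scene9")
m=((hsv[...,1]<60)&(hsv[...,2]>80)).astype(np.uint8)
m=cv2.morphologyEx(m,cv2.MORPH_OPEN,np.ones((3,3)))
n,l,st,c=cv2.connectedComponentsWithStats(m)
for t in(-3,0,3):
    rot=R.from_euler("zy",[1.4,t],degrees=True)
    print(t,proj(f,rot.apply([[83,113,31],[83,-113,31],[-83,-113,31],[-83,113,31]])+[479.4,-26.7,124]).round(1).tolist())
for i in range(1,n):
    if st[i,4]>100 and np.linalg.norm(c[i]-[365,200])<60:
        cn=max(cv2.findContours((l==i).astype(np.uint8),0,cv2.CHAIN_APPROX_NONE)[0],key=len)
        print(st[i],cv2.approxPolyDP(cn,3,True).reshape(-1,2).tolist())
a=load("scene0")["frame"]
for nm,(x0,y0,x1,y1) in dict(jar=(305,290,350,345),tin=(370,295,412,345),weight=(414,300,445,340)).items():
    print(nm,np.abs(a[y0:y1,x0:x1].astype(int)-g[y0:y1,x0:x1]).mean())
w=load("w8")["frame"];print([w[114,x].tolist() for x in range(236,268,3)])
E
```

```text
-3 [[415.5, 221.4], [325.1, 224.2], [321.1, 185.1], [402.4, 182.9]]
0 [[415.3, 223.0], [325.1, 226.0], [321.1, 184.2], [402.7, 181.9]]
3 [[415.2, 224.7], [325.1, 227.7], [321.1, 183.4], [403.1, 181.0]]
[ 322  183   92   63 4246] [[399, 187], [392, 187], [392, 183], [322, 185], [326, 227], [344, 228], [327, 229], [330, 245], [336, 245], [336, 234], [392, 231], [398, 243], [403, 243], [404, 232], [411, 229], [413, 219], [406, 197], [406, 206], [403, 205]]
jar 0.7554208754208754
tin 3.8647619047619046
weight 0.863978494623656
[[171, 162, 162], [89, 81, 79], [89, 82, 80], [132, 128, 131], [163, 162, 168], [162, 162, 168], [162, 161, 165], [213, 209, 199], [191, 185, 176], [137, 132, 125], [167, 161, 153]]
```

```bash
python3 -c "
from workcell import env
print(env.job_done())"
```

```text
the job is handed in; nothing more can be done
None
```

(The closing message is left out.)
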